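Find the stamped parts crate and push it to the dispatch line

ROBOT

A 6-joint arm with a two-finger parallel gripper is mounted at the origin on the work surface. World frame = base frame: x ahead of the robot, y to its left, z up, the work surface at z = 0. Lengths are in m, angles in rad, forces in N, time in s.
With the tool pointing down it reaches from about 0.3 to 0.825 m from the base axis. Payload 5.4 kg.
Tool frame: the origin (TCP) lies at the very end of the fingers, on their centre line; the grasp point (between the pads) lies pinch_z behind it (pinch_z is the distance from the TCP to the grasp point, in m); z points along the fingers, y is the line along which they close (so a half turn about z gives the same grasp; the last joint's range is limited). The gripper opens to 92 mm and grips with 3 to 60 N. Pads are 20 mm wide; open, the fingers measure 128 mm over their backs; the gripper's body (75 mm by 189 mm) begins 69 mm behind the grasp point.
Start: joints at [-1.328, 0.158, 1.597, -0, 1.386, -0.21], TCP at [0.252, -0.517, 0.215] pointing down, gripper open.
Joint ranges: [-2.91, 2.91], [-0.94, 2.29], [0.18, 2.7], [-1.29, 4.43], [0.17, 2.64], [-3, 3]. Speed limits (rad/s): [2.57, 2.57, 3.14, 3.14, 3.14, 3.14].

INTERFACE

Orientations are given as a rotation vector (axis times angle).
In Python, from rig import sense, capture, get_calibration, finish_job, pinch_z gives the robot as it stands. The module is installed in compiled form; this text tells all that it offers.
- The arm moves only by the shell command python3 -m handwheel 'ROWS' [FORCE]. ROWS is a JSON object of lists of equal length, an entry for each row: "jaw": the gripper's target within -1 to 1 (fully open at 1, half-way at 0, shut at -1); "offset": the shift along the tool's x, y, z in mm, a list of three; "rot": the turn, a rotation vector about the tool's x, y, z in rad, a list of three. A call has 1 to 10 rows; each row shifts and turns the commanded pose from where the row before left it, along the tool's axes as they then stand; what a row does not reach is not made up. A row lasts 1/10 s, in which the tool goes at most 50 mm and 8.59 degrees, less where a joint would pass 70% of its speed; a pose out of reach is approached as far as the arm can. A call is refused whole if a number of a shift passes 50 or a number of a turn 0.15, either way. A call with a gripper value outside its range is refused whole. The fingers move at their own pace and stop on an object; FORCE is the grip in N (left out, the last holds). Time passes only in rows, so rows that do not move let the fingers close. It gives the time, the measured TCP pose, the force, the opening and the grip force at its end, in the units of the state.
- sense(): the state, without advancing time (a new reading comes with each control period).
- capture(name): name is "scene" or "top"; returns (picture, depth): 480x640x3 uint8, red, green, blue; 480x640 float32, m along the optical axis (not along the pixel's ray), 0 where there is no reading.
- get_calibration(name): a dict with "fx", "fy", "cx", "cy" (pixels), "k1" (the pictures are not rectified: a ray, as slopes to the right and down, at radius r is drawn at 1 + k1 r^2 times it, then the intrinsics apply), "R" (3x3) and "t" (3): a world point X has camera coordinates R X + t. Camera axes: x right, y down, z forward; pixel columns grow to the right and rows downward; lengths in m; the calibration is good to about 2 mm. A picture is of the moment at which its call begins. get_calibration takes no time and is no camera call.
- finish_job(): hands the job in; it is judged then, once.
The state is a dict: "clock": time; "joint_pos": joint angles; "dq": joint speeds; "tau": joint torques, N m; "tool_pos": TCP position; "tool_rot": TCP orientation; "ft_force": force on the tool from outside, world axes, zero at the start; "ft_torque": the same for the moment, N m; "width": finger opening in m; "grasp_force": force on a finger pad.
Only numpy, scipy, OpenCV 4.12 (cv2) and the standard library are available. Lean on these libraries where they do the work, as an engineer would, in place of code of your own. Each camera call takes 0.05 s, during which the arm holds its last target. There are 200 camera calls.

TASK

One of the two black parts crates on the repair bench has an orange stamp underneath: with the fingertips, press the tab on the near side of the left-hand crate (the robot's left) almost down to the bench so that the crate tips up towards the robot and shows its underside, keep it there a moment, let it back down, and then do the same with the right-hand crate. Then push the stamped crate straight away from the robot until its far edge stands on the yellow dispatch line, upright and roughly square to the line. Never lift a crate off the bench, and leave the other crate and the other things where they stand.

Things in the scene. Friction and masses are not known exactly. Their poses are not given: they have to be found in the camera images.
- crate_a: One of two outwardly identical black parts crates, open-topped, loose: 130 mm deep (its x), 140 mm wide (its y), 50 mm high, 4 mm walls, about 0.22 kg. Origin at the centre of its underside; x points away from the robot, z up. Its near wall (facing the robot) is plain and upright and can be pushed on either side of the tab that sticks out in its middle.
- crate_a_tab (a point): On that crate's tab: middle of its upper face, 20 mm out from the near wall and 72 mm above the underside (22 mm above the rim). The tab is level, 30 mm long (to the crate's -x), 40 mm wide, 6 mm thick. Pressed down (4 to 15 N at first), it tips the crate towards the robot; at 65 degrees its tip meets the bench. Let go, the crate falls back upright.
- crate_a_near (a point): Middle of that crate's near lower edge, on the bench: the edge it tips about.
- crate_a_far (a point): Middle of that crate's far lower edge (straight below its far wall, between the feet of its side walls), at bench level, 130 mm beyond the near one.
- crate_b: One of two outwardly identical black parts crates, open-topped, loose: 130 mm deep (its x), 140 mm wide (its y), 50 mm high, 4 mm walls, about 0.22 kg. Origin at the centre of its underside; x points away from the robot, z up. Its near wall (facing the robot) is plain and upright and can be pushed on either side of the tab that sticks out in its middle.
- crate_b_tab (a point): On that crate's tab: middle of its upper face, 20 mm out from the near wall and 72 mm above the underside (22 mm above the rim). The tab is level, 30 mm long (to the crate's -x), 40 mm wide, 6 mm thick. Pressed down (4 to 15 N at first), it tips the crate towards the robot; at 65 degrees its tip meets the bench. Let go, the crate falls back upright.
- crate_b_near (a point): Middle of that crate's near lower edge, on the bench: the edge it tips about.
- crate_b_far (a point): Middle of that crate's far lower edge (straight below its far wall, between the feet of its side walls), at bench level, 130 mm beyond the near one.
- stamp (a point): Centre of the bright orange stamp (62 x 126 mm, white cross) on the underside of one of the crates: on the far half of its bottom, which rises at 20 degrees between the side walls; 30 mm from that crate's origin towards its far side, 14 mm up. The other crate's underside is bare black. It faces down, and shows from beyond the bench only while the crate is tipped up.
- line: The dispatch line: a yellow tape on the bench beyond the crates, 40 mm wide (its x), 660 mm long (its y), flat (1 mm), nothing to run against. Origin at its centre on the bench; its x points away from the robot across the tape.
- flux: Small flux bottle standing between the crates, 32 mm across, 70 mm high with red cap, loose; origin under its centre. To be left alone.
- tin: Round aluminium screw tin, 60 mm across, 35 mm high, loose, to the right of the crates; origin under its centre. To be left alone.
- driver: Blue-handled screwdriver lying loose on the bench to the left of the crates, below 40 mm high; origin at its middle. To be left alone.
Things that resemble listed ones, but are neither listed nor needed, are in the scene too. Leave any blue look-alike of the crate_b alone. Leave any pink look-alike of the crate_a alone.

How it is judged:
By the outcome, as a careful person would: the job done as asked, in the order asked, and still so for the second after the job is handed in, with the robot touching nothing.
It also fails if it takes over 72 s, if anything falls off the work surface, if the arm or the gripper's body presses on something with over 40 N, if the wrist force passes 120 N, or if a joint passes its speed limit or range.

## Working session

There is one attempt and no reset: what is moved stays moved. The work goes in short steps, Python scripts to look and compute and a shell command to move; the robot and the scene stay as the last step left them, time stands still between calls to the robot, and variables do not carry over. Pictures are saved under pics/ and viewed, at most 10 in all, crops included, and the job is handed in when it is done.

```bash
mkdir -p pics; cat > h.py <<'E'
import numpy as np, cv2
from rig import sense, capture, get_calibration
def snap(n,f):
    p,d=capture(n); cv2.imwrite('pics/'+f+'.png',p[:,:,::-1]); np.save('pics/'+f+'.npy',d); return p,d
def world(n,u,v,d=None,z=None):
    c=get_calibration(n); R=np.array(c['R']);t=np.array(c['t'])
    a,b=(u-c['cx'])/c['fx'],(v-c['cy'])/c['fy']; x,y=a,b
    for _ in range(20):
        s=1+c['k1']*(x*x+y*y); x,y=a/s,b/s
    r=R.T@np.array([x,y,1]); o=-R.T@t
    k=d if z is None else (z-o[2])/r[2]
    return o+k*r
E
python3 - <<'E'
from h import *
for n in('scene','top'): snap(n,n+'0'); c=get_calibration(n); print(n,-np.array(c['R']).T@np.array(c['t']),np.round(c['R'],2).tolist())
from scipy.spatial.transform import Rotation as Ro
s=sense();print(s['tool_pos'],Ro.from_rotvec(s['tool_rot']).as_matrix().round(3).tolist(),s['clock'],s['width'])
E
```

```text
scene [ 0.96077587 -0.5463715   0.81055659] [[0.76, 0.64, 0.01], [0.48, -0.56, -0.67], [-0.43, 0.52, -0.74]]
top [ 0.40311966 -0.01192947  1.09272038] [[0.0, -1.0, 0.01], [-0.99, -0.0, -0.1], [0.1, -0.01, -0.99]]
[ 0.25139449 -0.51652897  0.21374605] [[0.899, 0.437, -0.0], [0.437, -0.899, 0.002], [0.0, -0.002, -1.0]] 0.1 0.0917045335379887
```

View pics/scene0.png

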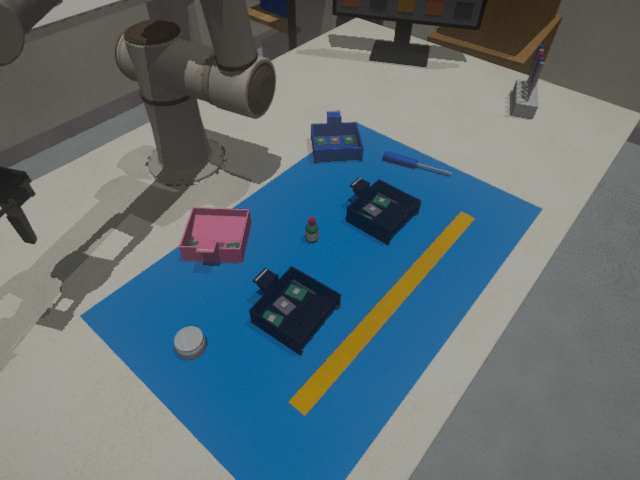

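View pics/top0.png

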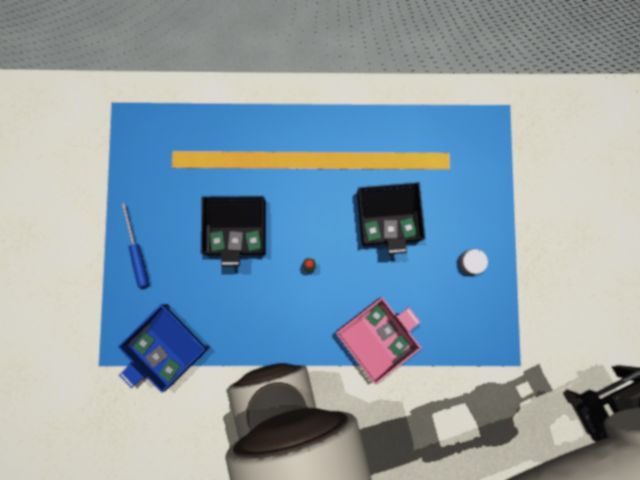

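The scene view shows both black crates: the left one at about (384,210), tab (360,187), and the right one at (295,308), tab (265,278). The top view shows left crate (235,228) with tab (231,262), right crate (391,215) with tab (397,246), yellow line at row ~160, flux (309,265), tin (474,262). I'll enlarge the top view.

```bash
python3 - <<'E'
from h import *
p=cv2.imread('pics/top0.png')
a=cv2.resize(p[180:280,190:280],None,fx=4.4,fy=5,interpolation=cv2.INTER_CUBIC)
b=cv2.resize(p[170:270,345:435],None,fx=4.4,fy=5,interpolation=cv2.INTER_CUBIC)
cv2.imwrite('pics/crop.png',np.clip(np.hstack([a,b])*1.8,0,255).astype('uint8'))
for q in[(172,152),(172,168),(450,153),(450,169)]: print(q,world('top',*q,z=.001).round(4))
for q in[(309,265)]: print('flux',world('top',*q,z=.07).round(4))
print('tin',world('top',474,262,z=.035))
d=np.load('pics/top0.npy'); 
for q in[(231,254),(231,262),(397,243),(397,250),(225,262),(237,262)]: print(q,world('top',*q,d=d[q[1],q[0]]).round(4))
E
```

```text
(172, 152) [0.7446 0.3313 0.001 ]
(172, 168) [0.7058 0.3301 0.001 ]
(450, 153) [ 0.7457 -0.3312  0.001 ]
(450, 169) [ 0.7066 -0.3303  0.001 ]
flux [0.4718 0.0037 0.07  ]
tin [ 0.48204223 -0.36931531  0.035     ]
(231, 254) [0.4953 0.1738 0.0717]
(231, 262) [0.478  0.1738 0.0696]
(397, 243) [ 0.521  -0.1899  0.0678]
(397, 250) [ 0.5055 -0.1895  0.0687]
(225, 262) [0.4778 0.1864 0.0719]
(237, 262) [0.478  0.1607 0.07  ]
```

View pics/crop.png

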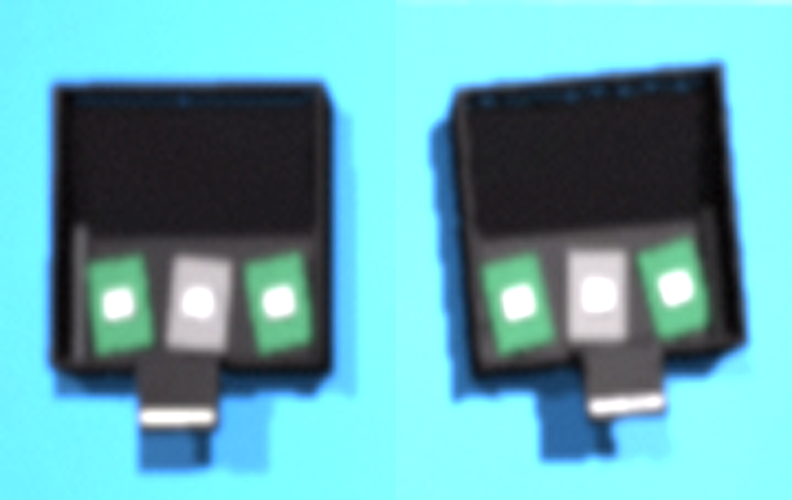

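The crop shows left-crate rim corners at about (202.5,197), (264,197), (202.5,254), (264.5,254), and its tab's tip edge at (230.5,261.6). For the right crate, rim corners are (359,188.4), (418.6,183.6), (424,238), (362.3,244.4), and the tab's tip edge is at (397.3,249.5). The right crate is slightly yawed.

```bash
python3 - <<'E'
from h import *
import rig; print('pinch',rig.pinch_z)
S={'L':[(202.5,197),(264,197),(264.5,254),(202.5,254),(230.5,261.6)],'R':[(359.1,188.4),(418.6,183.6),(423.9,238),(362.3,244.4),(397.3,249.7)]}
M=np.array([[130,70],[130,-70],[0,-70],[0,70],[-30,0]])/1e3
from scipy.optimize import least_squares
for k,q in S.items():
    P=np.array([world('top',*a,z=.05 if i<4 else .072)[:2] for i,a in enumerate(q)])
    f=lambda s:(M@np.array([[np.cos(s[2]),np.sin(s[2])],[-np.sin(s[2]),np.cos(s[2])]])+s[:2]-P).ravel()
    r=least_squares(f,[.5,0,0]); print(k,'near',r.x[:2].round(4),'yaw deg',np.degrees(r.x[2]).round(2),(r.fun*1e3).round(1))
print('arc dx,dz from the near edge of contact (-24,72):')
for t in range(0,66,10): 
    a=np.radians(t); print(t,(-24*np.cos(a)-72*np.sin(a)).round(1),(72*np.cos(a)-24*np.sin(a)).round(1))
E
python3 -m handwheel '{"jaw":[-1,-1,-1,-1],"offset":[[0,0,0],[0,0,0],[0,0,0],[0,0,0]],"rot":[[0,0,0.15],[0,0,0.15],[0,0,0.15],[0,0,0.002]]}' 20
```

```text
pinch 0.0187
L near [0.4991 0.1734] yaw deg 0.58 [ 2.5  0.3  3.2 -1.5  2.4  0.1  1.4  2.5 -9.5 -1.4]
R near [ 0.5274 -0.1861] yaw deg 4.9 [ 3.6  3.5  4.  -0.8 -1.2 -2.3  1.8 -1.2 -8.3  0.9]
arc dx,dz from the near edge of contact (-24,72):
0 -24.0 72.0
10 -36.1 66.7
20 -47.2 59.4
30 -56.8 50.4
40 -64.7 39.7
50 -70.6 27.9
60 -74.4 15.2
clock: 0.5
tool_pos: [0.2515, -0.5167, 0.2141]
tool_rot: [-3.141, -0.001, 0.0]
ft_force: [0.2, 0.3, -0.6]
width: 0.0621
grasp_force: 0.0
```

```bash
python3 - <<'E'
from h import *
S={'L':[(202.5,197),(264,197),(264.5,254),(202.5,254),(230.5,265.4)],'R':[(359.1,188.4),(418.6,183.6),(423.9,238),(362.3,244.4),(397.3,253)]}
M=np.array([[130,70],[130,-70],[0,-70],[0,70],[-30,0]])/1e3
from scipy.optimize import least_squares
for k,q in S.items():
    P=np.array([world('top',*a,z=.05 if i<4 else .072)[:2] for i,a in enumerate(q)])
    f=lambda s:(M@np.array([[np.cos(s[2]),np.sin(s[2])],[-np.sin(s[2]),np.cos(s[2])]])+s[:2]-P).ravel()
    r=least_squares(f,[.5,0,0]); print(k,'near',r.x[:2].round(4),'yaw deg',np.degrees(r.x[2]).round(2),(r.fun*1e3).round(1))
E
python3 -m handwheel '{"jaw":[-1,-1,-1,-1,-1,-1,-1,-1,-1,-1],"offset":[[10,-40,0],[10,-50,0],[20,-50,0],[25,-50,0],[30,-50,0],[30,-50,0],[30,-50,0],[30,-50,0],[20,-50,0],[0,-50,0]],"rot":[[0,0,0],[0,0,0],[0,0,0],[0,0,0],[0,0,0],[0,0,0],[0,0,0],[0,0,0],[0,0,0],[0,0,0]]}' 20
```

```text
L near [0.4975 0.1733] yaw deg 0.59 [ 0.8  0.3  1.6 -1.5  0.8  0.1 -0.3  2.4 -2.9 -1.3]
R near [ 0.526 -0.186] yaw deg 4.83 [ 2.3  3.4  2.5 -0.9 -2.7 -2.3  0.4 -1.1 -2.5  0.9]
clock: 1.5
tool_pos: [0.4345, -0.0669, 0.2147]
tool_rot: [-3.142, -0.008, -0.001]
ft_force: [0.9, 0.0, -0.2]
width: 0.0004
grasp_force: 0.0
```

```bash
python3 -m handwheel '{"jaw":[-1,-1,-1,-1,-1,-1,-1],"offset":[[0,-40,0],[0,-40,0],[0,-40,20],[0,-40,20],[0,-20,20],[0,0,20],[0,0,0]],"rot":[[0,0,0],[0,0,0],[0,0,0],[0,0,0],[0,0,0],[0,0,0],[0,0,0]]}' 20
```

```text
clock: 2.2
tool_pos: [0.4306, 0.1118, 0.1318]
tool_rot: [-3.142, -0.009, 0.01]
ft_force: [-0.8, -0.3, -0.4]
width: 0.0005
grasp_force: 0.0
```

```bash
python3 -m handwheel '{"jaw":[-1,-1,-1,-1],"offset":[[16,-30,10],[17,-31,15],[0,0,15],[0,0,0]],"rot":[[0,0,0],[0,0,0],[0,0,0],[0,0,0]]}' 20
```

```text
clock: 2.6
tool_pos: [0.4653, 0.1721, 0.0935]
tool_rot: [3.141, 0.005, -0.005]
ft_force: [-0.1, -0.2, -0.9]
width: 0.0005
grasp_force: 0.0
```

```bash
python3 -m handwheel '{"jaw":[-1,-1,-1,-1,-1,-1,-1,-1],"offset":[[-2,0,10],[0,0,8],[0,0,4],[-6,0,3],[-6,0,3],[-5.5,0,3.5],[-5.5,0,3.5],[0,0,0]],"rot":[[0,0,0],[0,0,0],[0,0,0],[0,0,0],[0,0,0],[0,0,0],[0,0,0],[0,0,0]]}' 20
python3 - <<'E'
from h import *
snap('scene','s1')
E
```

```text
clock: 3.4
tool_pos: [0.4396, 0.1722, 0.0587]
tool_rot: [3.141, 0.002, -0.003]
ft_force: [-0.2, 0.1, 0.2]
width: 0.0002
grasp_force: 0.0
```

View pics/s1.png

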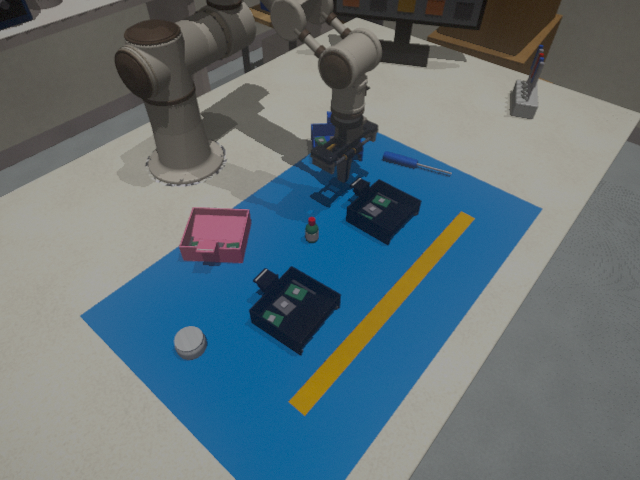

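The picture shows the left crate still upright and in place, at (384,210). The fingers slipped in front of the tab, at (345,180), so I'll start deeper on the tab and press straight down first.

```bash
python3 -m handwheel '{"jaw":[-1,-1,-1,-1,-1,-1],"offset":[[0,0,-15],[0,0,-15],[18,0,0],[17,0,0],[0,0,8],[0,0,0]],"rot":[[0,0,0],[0,0,0],[0,0,0],[0,0,0],[0,0,0],[0,0,0]]}' 20; python3 -m handwheel '{"jaw":[-1,-1,-1,-1],"offset":[[0,0,4],[0,0,3],[0,0,3],[0,0,0]],"rot":[[0,0,0],[0,0,0],[0,0,0],[0,0,0]]}' 20
```

```text
clock: 4.05
tool_pos: [0.4749, 0.1721, 0.0801]
tool_rot: [3.141, 0.001, -0.005]
ft_force: [-0.6, -0.2, -0.1]
width: 0.0005
grasp_force: 0.0
clock: 4.45
tool_pos: [0.4756, 0.1723, 0.0724]
tool_rot: [3.141, 0.002, -0.002]
ft_force: [-4.3, -0.2, 7.7]
width: 0.0006
grasp_force: 4.0
```

```bash
python3 -m handwheel '{"jaw":[-1,-1,-1,-1,-1],"offset":[[-1,0,3],[-4,0,3],[-6,0,3],[-5.5,0,3],[0,0,0]],"rot":[[0,0,0],[0,0,0],[0,0,0],[0,0,0],[0,0,0]]}' 20
```

```text
clock: 4.95
tool_pos: [0.4583, 0.1722, 0.0639]
tool_rot: [3.14, 0.003, -0.007]
ft_force: [-21.9, -4.1, 40.4]
width: 0.0004
grasp_force: 22.6
```

```bash
python3 - <<'E'
from h import *
p,d=snap('scene','s2')
cv2.imwrite('pics/s2c.png',np.clip(cv2.resize(p[110:260,280:440,::-1],None,fx=4,fy=4,interpolation=cv2.INTER_CUBIC)*1.5,0,255))
s=sense();print(s['ft_force'],s['tool_pos'])
E
```

```text
[-22.03423969  -3.9291037   42.35697343] [0.45807726 0.17215656 0.0638222 ][ WARN:0@6.125] global loadsave.cpp:1063 imwrite_ Unsupported depth image for selected encoder is fallbacked to CV_8U.
```

View pics/s2c.png

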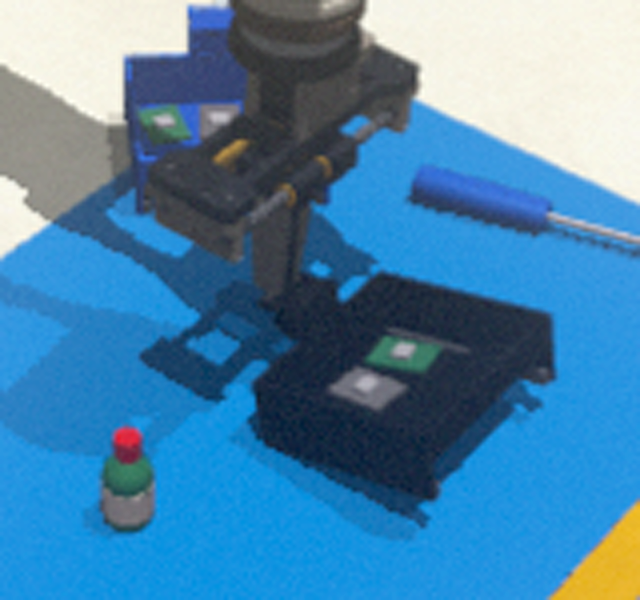

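The crop shows the left crate properly tipping, with its far side raised, at crop (420,390). The force is high because the fingers lag in -x behind the arc, so I'll relieve that.

```bash
python3 -m handwheel '{"jaw":[-1,-1,-1],"offset":[[-3,0,0],[-2,0,0],[0,0,0]],"rot":[[0,0,0],[0,0,0],[0,0,0]]}' 20
```

```text
clock: 5.3
tool_pos: [0.4534, 0.1722, 0.0613]
tool_rot: [3.141, 0.003, -0.005]
ft_force: [-11.1, -2.7, 18.3]
width: 0.0005
grasp_force: 10.6
```

```bash
python3 -m handwheel '{"jaw":[-1,-1,-1,-1],"offset":[[-6,0,3],[-6,0,4],[-5,0,4],[0,0,0]],"rot":[[0,0,0],[0,0,0],[0,0,0],[0,0,0]]}' 20
```

```text
clock: 5.7
tool_pos: [0.4366, 0.1722, 0.048]
tool_rot: [-3.142, -0.002, 0.002]
ft_force: [-1.5, -1.2, 2.5]
width: 0.0006
grasp_force: 1.2
```

```bash
python3 -m handwheel '{"jaw":[-1,-1,-1,-1],"offset":[[-4,0,5],[-4,0,5.5],[-3,0,5.5],[0,0,0]],"rot":[[0,0,0],[0,0,0],[0,0,0],[0,0,0]]}' 20; python3 - <<'E'
from h import *
p,d=snap('scene','s3')
cv2.imwrite('pics/s3c.png',np.clip(cv2.resize(p[110:260,280:440,::-1],None,fx=4,fy=4,interpolation=cv2.INTER_CUBIC)*1.5,0,255))
E
```

```text
clock: 6.1
tool_pos: [0.4254, 0.1721, 0.0314]
tool_rot: [3.141, 0.001, -0.004]
ft_force: [-0.9, 0.6, 2.1]
width: 0.0004
grasp_force: 1.1[ WARN:0@5.249] global loadsave.cpp:1063 imwrite_ Unsupported depth image for selected encoder is fallbacked to CV_8U.
```

View pics/s3c.png

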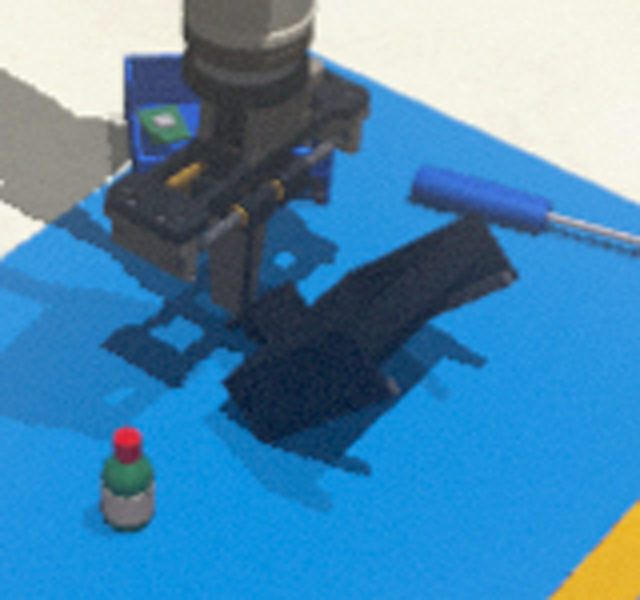

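The crop shows the left crate tipped about 50° around its near edge with the fingertips on the tab, at crop (245,310). I'll continue to about 60°.

```bash
python3 -m handwheel '{"jaw":[-1,-1,-1,-1],"offset":[[-2.5,0,5],[-2,0,4],[0,0,0],[0,0,0]],"rot":[[0,0,0],[0,0,0],[0,0,0],[0,0,0]]}' 20; python3 - <<'E'
from h import *
p,d=snap('scene','s4')
cv2.imwrite('pics/s4c.png',np.clip(cv2.resize(p[110:260,280:440,::-1],None,fx=4,fy=4,interpolation=cv2.INTER_CUBIC)*1.5,0,255).astype('uint8'))
h=cv2.cvtColor(p[110:260,280:440],cv2.COLOR_RGB2HSV); print('orange',((h[...,0]>4)&(h[...,0]<17)&(h[...,1]>150)&(h[...,2]>60)).sum())
# highest points around crate region x .45-.62,y .09-.26
v,u=np.mgrid[110:260,330:440]; z=d[110:260,330:440]
W=np.array([world('scene',a,b,d=c) for a,b,c in zip(u.ravel(),v.ravel(),z.ravel())]); k=(W[:,0]>.47)&(W[:,0]<.62)&(W[:,1]>.09)&(W[:,1]<.26)&(W[:,2]>.06)
Q=W[k]; print(len(Q),Q[np.argsort(-Q[:,2])[:200:40]].round(3))
E
```

```text
clock: 6.55
tool_pos: [0.4219, 0.1722, 0.0234]
tool_rot: [3.142, 0.001, -0.001]
ft_force: [-1.3, -0.3, 0.4]
width: 0.0009
grasp_force: 1.1
orange 0Traceback (most recent call last):
  File "<stdin>", line 7, in <module>
  File "h.py", line 6, in world
    c=get_calibration(n); R=np.array(c['R']);t=np.array(c['t'])
ValueError: time passes only in moves, steps and waits
```

View pics/s4c.png

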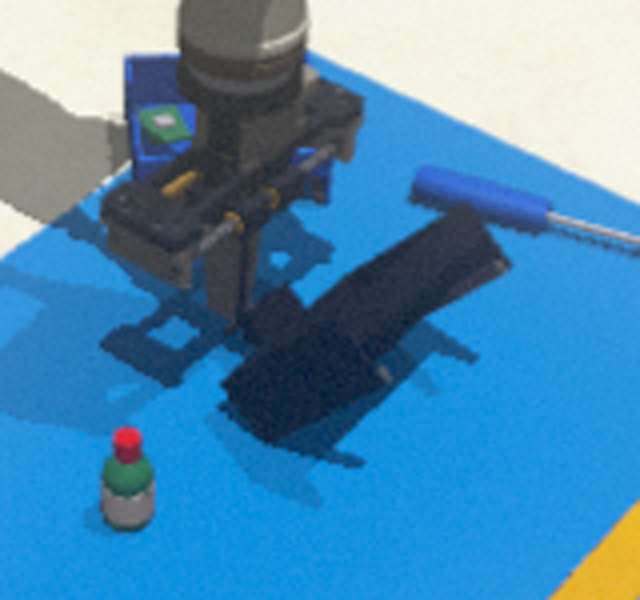

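The crop shows the crate tipped further, about 55°: the far wall and right side are visible, no orange yet. I'll press it lower and measure the tilt.

```bash
cat >> h.py <<'E'
def cloud(n,d,u0,u1,v0,v1):
    c=get_calibration(n); R=np.array(c['R']);t=np.array(c['t']); v,u=np.mgrid[v0:v1,u0:u1]
    K=np.array([[c['fx'],0,c['cx']],[0,c['fy'],c['cy']],[0,0,1]])
    q=cv2.undistortPoints(np.stack([u.ravel(),v.ravel()],1).astype(float)[:,None],K,np.array([c['k1'],0,0,0.]))[:,0]
    return ((np.c_[q,np.ones(len(q))]*d[v0:v1,u0:u1].reshape(-1,1))-t)@R
def orange(p,u0,u1,v0,v1):
    h=cv2.cvtColor(p[v0:v1,u0:u1],cv2.COLOR_RGB2HSV); return ((h[...,0]>3)&(h[...,0]<17)&(h[...,1]>150)&(h[...,2]>60)).sum()
E
cat > tilt.py <<'E'
import sys
from h import *
n,x0,x1,y0,y1,u0,u1,v0,v1=sys.argv[1],*map(float,sys.argv[2:6]),*map(int,sys.argv[6:10])
p,d=snap('scene',n); print('orange',orange(p,u0,u1,v0,v1))
W=cloud('scene',d,u0,u1,v0,v1).reshape(v1-v0,u1-u0,3)
k=(W[...,0]>x0)&(W[...,0]<x1)&(W[...,1]>y0)&(W[...,1]<y1)&(W[...,2]>.02)
a=np.cross(W[2:,1:-1]-W[:-2,1:-1],W[1:-1,2:]-W[1:-1,:-2]); a/=np.linalg.norm(a,axis=2,keepdims=True)+1e-12; a*=np.sign(a[...,2:3]+1e-9)
m=k[1:-1,1:-1]&(abs(a[...,1])<.3)&(a[...,0]>0); t=np.degrees(np.arctan2(a[...,2],a[...,0]))[m]
print('n',m.sum(),'tilt hist',np.histogram(t,range(0,95,10))[0],'pct',np.percentile(t,[25,50,75]).round(1))
E
python3 -m handwheel '{"jaw":[-1,-1,-1],"offset":[[-1.5,0,4],[0,0,0],[0,0,0]],"rot":[[0,0,0],[0,0,0],[0,0,0]]}' 20; python3 tilt.py s5 .49 .64 .08 .26 330 440 110 260
```

```text
clock: 6.9
tool_pos: [0.4206, 0.1722, 0.0195]
tool_rot: [3.142, 0.001, -0.0]
ft_force: [-1.3, -0.5, 1.2]
width: 0.0007
grasp_force: 0.8
orange 0
n 278 tilt hist [21 19 30 36 38 41 39 37 17] pct [30.  48.5 65.4]
```

```bash
cat > tilt2.py <<'E'
import sys
from h import *
def tilt(d,x0,x1,y0,y1,u0,u1,v0,v1,zmin=.085):
    W=cloud('scene',d,u0,u1,v0,v1); Q=W[(W[:,0]>x0)&(W[:,0]<x1)&(W[:,1]>y0)&(W[:,1]<y1)&(W[:,2]>zmin)]
    rng=np.random.default_rng(0); best=None
    for _ in range(1500):
        a,b,c=Q[rng.choice(len(Q),3,replace=False)]; n=np.cross(b-a,c-a); n/=np.linalg.norm(n)+1e-12
        if abs(n[1])>.2: continue
        k=abs((Q-a)@n)<.003
        if best is None or k.sum()>best.sum(): best=k
    I=Q[best]; m=I.mean(0); n=np.linalg.svd(I-m)[2][2]; n*=np.sign(n[2])
    print('pts',len(Q),len(I),'mean',m.round(3),'n',n.round(3),'tilt',np.degrees(np.arctan2(n[2],n[0])).round(1),'offset n.m',(n@m).round(4),'lo/hi z',np.percentile(I[:,2],[2,98]).round(3))
if __name__=='__main__':
    tilt(np.load('pics/'+sys.argv[1]+'.npy'),*map(float,sys.argv[2:6]),*map(int,sys.argv[6:10]))
E
for s in s3 s4 s5; do python3 tilt2.py $s .46 .64 .08 .26 330 440 110 260; done
```

```text
pts 980 501 mean [0.558 0.171 0.128] n [0.764 0.006 0.645] tilt 40.2 offset n.m 0.5099 lo/hi z [0.097 0.244]
pts 933 487 mean [0.557 0.171 0.124] n [0.675 0.007 0.738] tilt 47.5 offset n.m 0.4684 lo/hi z [0.102 0.134]
pts 951 486 mean [0.554 0.171 0.125] n [0.613 0.002 0.79 ] tilt 52.2 offset n.m 0.4384 lo/hi z [0.106 0.135]
```

```bash
python3 -m handwheel '{"jaw":[-1,-1,-1,-1],"offset":[[0.2,0,3],[0,0,3],[0,0,3],[0,0,0]],"rot":[[0,0,0],[0,0,0],[0,0,0],[0,0,0]]}' 20; python3 tilt.py s6 .49 .64 .08 .26 330 440 110 260;  python3 tilt2.py s6 .46 .64 .08 .26 330 440 110 260
```

```text
clock: 7.35
tool_pos: [0.4206, 0.1721, 0.01]
tool_rot: [3.142, 0.001, -0.001]
ft_force: [-1.6, 0.9, 1.0]
width: 0.0006
grasp_force: 0.7
orange 0
n 321 tilt hist [57 17 28 34 35 37 42 45 26] pct [22.5 47.6 67.6]
pts 1050 502 mean [0.539 0.172 0.13 ] n [0.549 0.006 0.836] tilt 56.7 offset n.m 0.4059 lo/hi z [0.114 0.138]
```

```bash
python3 -m handwheel '{"jaw":[-1,-1,-1,-1,-1,-1,-1,-1,-1,-1],"offset":[[0,0,1.5],[0,0,0],[0,0,0],[0,0,0],[0,0,0],[0,0,0],[0,0,0],[0,0,0],[0,0,0],[0,0,0]],"rot":[[0,0,0],[0,0,0],[0,0,0],[0,0,0],[0,0,0],[0,0,0],[0,0,0],[0,0,0],[0,0,0],[0,0,0]]}' 20; python3 tilt.py s7 .49 .64 .08 .26 330 440 110 260;  python3 tilt2.py s7 .46 .64 .08 .26 330 440 110 260
python3 -c "
from h import *
p=cv2.imread('pics/s7.png');cv2.imwrite('pics/s7c.png',np.clip(cv2.resize(p[110:260,280:440],None,fx=4,fy=4,interpolation=cv2.INTER_CUBIC)*2.,0,255).astype('uint8'))"
```

```text
clock: 8.4
tool_pos: [0.4209, 0.1722, 0.0091]
tool_rot: [-3.142, -0.001, -0.0]
ft_force: [-1.3, -0.2, 1.0]
width: 0.0003
grasp_force: 0.6
orange 0
n 300 tilt hist [49 19 27 27 32 44 37 33 32] pct [23.1 48.7 67.1]
pts 1051 490 mean [0.539 0.173 0.131] n [0.521 0.01  0.853] tilt 58.6 offset n.m 0.394 lo/hi z [0.114 0.139]
```

View pics/s7c.png

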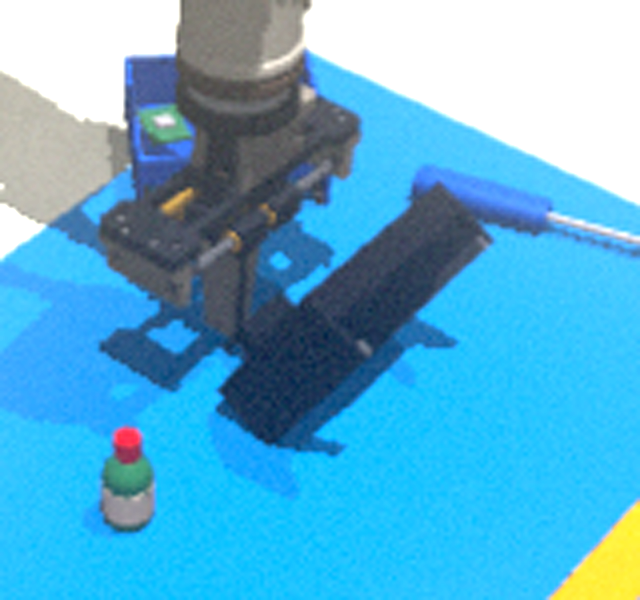

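The crop shows the left crate at roughly 60°, its tab at crop (250,340) nearly on the bench. The strip of underside beyond the side wall, around (400,330), is bare black. It has been held 1 s, so I'm letting it down along the arc.

```bash
python3 -m handwheel '{"jaw":[-1,-1,-1,-1,-1,-1,-1,-1,-1],"offset":[[1.5,0,-5],[2,0,-5],[2.5,0,-5],[3,0,-5.5],[3.5,0,-5.5],[4,0,-5.5],[4.5,0,-5.5],[5,0,-5],[0,0,0]],"rot":[[0,0,0],[0,0,0],[0,0,0],[0,0,0],[0,0,0],[0,0,0],[0,0,0],[0,0,0],[0,0,0]]}' 20; python3 tilt.py s8 .49 .64 .08 .26 330 440 110 260;  python3 tilt2.py s8 .46 .66 .08 .26 330 440 110 260
```

```text
clock: 9.35
tool_pos: [0.4485, 0.1723, 0.0526]
tool_rot: [-3.141, -0.001, -0.003]
ft_force: [-3.9, -0.8, 5.8]
width: 0.0005
grasp_force: 3.1
orange 0
n 500 tilt hist [ 64 100 112  74  61  36  18  12  23] pct [17.3 27.4 43.2]
pts 1770 542 mean [0.471 0.168 0.191] n [0.999 0.01  0.054] tilt 3.1 offset n.m 0.482 lo/hi z [0.148 0.282]
```

```bash
python3 -m handwheel '{"jaw":[-1,-1,-1,-1,-1,-1,-1,-1,-1],"offset":[[5,0,-4.5],[5,0,-4],[5,0,-4],[5,0,-3],[4,0,-3],[2,0,-3],[0,0,-5],[0,0,-20],[0,0,-20]],"rot":[[0,0,0],[0,0,0],[0,0,0],[0,0,0],[0,0,0],[0,0,0],[0,0,0],[0,0,0],[0,0,0]]}' 20; python3 -m handwheel '{"jaw":[-1,-1,-1,-1,-1,-1,-1,-1,-1,-1],"offset":[[0,30,-30],[0,40,0],[0,40,0],[0,40,0],[0,40,0],[0,40,0],[0,40,0],[0,40,0],[0,40,0],[0,0,0]],"rot":[[0,0,0],[0,0,0],[0,0,0],[0,0,0],[0,0,0],[0,0,0],[0,0,0],[0,0,0],[0,0,0],[0,0,-0.085]]}' 20; python3 -c "
from h import *
for n in('scene','top'): snap(n,n+'9')
p=cv2.imread('pics/top9.png')[140:285,180:440]; q=cv2.imread('pics/top0.png')[140:285,180:440]
cv2.imwrite('pics/t9.png',np.clip(cv2.resize(np.vstack([p,q]),None,fx=2,fy=2,interpolation=cv2.INTER_CUBIC)*1.8,0,255).astype('uint8'))
L=slice(185,275),slice(190,285)
def mask(f): 
    a=cv2.imread('pics/'+f)[L]; return (a.max(2)<60)
for f in('top0.png','top9.png'):
    m=mask(f); v,u=np.nonzero(m); print(f,m.sum(),np.percentile(u,[1,50,99])+190,np.percentile(v,[1,50,99])+185)
"
```

```text
clock: 10.3
tool_pos: [0.472, 0.172, 0.1174]
tool_rot: [3.141, 0.001, -0.004]
ft_force: [-0.2, -0.6, -0.2]
width: 0.0008
grasp_force: 0.0
clock: 11.3
tool_pos: [0.4728, -0.1821, 0.1478]
tool_rot: [3.137, 0.13, 0.0]
ft_force: [-0.6, 0.5, -0.9]
width: 0.0005
grasp_force: 0.0
top0.png 3011 [202. 232. 264.] [197. 221. 259.]
top9.png 3022 [202. 232. 264.] [192. 216. 254.]
```

Left crate is back down but slid about 12 mm away; I'll deal with that afterwards. Next is the right crate, with a better-tracked arc.

```bash
python3 -m handwheel '{"jaw":[-1,-1,-1,-1,-1],"offset":[[14,4,10],[15,4.5,20],[0,0,20],[0,0,17],[0,0,0]],"rot":[[0,0,0],[0,0,0],[0,0,0],[0,0,0],[0,0,0]]}' 20
python3 -c "
from h import *
d0=np.load('pics/scene0.npy');d=np.load('pics/scene9.npy')
for f in (d0,d):
    W=cloud('scene',f,330,440,150,260); k=(W[:,0]>.44)&(W[:,0]<.7)&(W[:,1]>.08)&(W[:,1]<.26)&(W[:,2]>.03); print(np.percentile(W[k],[2,50,98],axis=0).round(4).tolist())
"
```

```text
clock: 11.9
tool_pos: [0.5008, -0.1815, 0.0778]
tool_rot: [-3.135, -0.134, 0.008]
ft_force: [-0.3, 0.6, 0.7]
width: 0.0004
grasp_force: 0.0
[[0.4789, 0.1037, 0.0307], [0.5462, 0.1669, 0.0457], [0.6339, 0.2442, 0.0736]]
[[0.4912, 0.1043, 0.0308], [0.5569, 0.1681, 0.0459], [0.6453, 0.2448, 0.0739]]
```

```bash
python3 -m handwheel '{"jaw":[-1,-1,-1,-1,-1],"offset":[[1.5,6,0],[0,0,2.5],[0,0,2.5],[0,0,2],[0,0,0]],"rot":[[0,0,0],[0,0,0],[0,0,0],[0,0,0],[0,0,0]]}' 20
```

```text
clock: 12.4
tool_pos: [0.5047, -0.1895, 0.0735]
tool_rot: [-3.139, -0.135, 0.0]
ft_force: [0.1, 0.6, 0.5]
width: 0.0006
grasp_force: 0.0
```

```bash
python3 -m handwheel '{"jaw":[-1,-1,-1],"offset":[[-0.5,0,2],[-0.5,0,1.5],[0,0,0]],"rot":[[0,0,0],[0,0,0],[0,0,0]]}' 20
```

```text
clock: 12.7
tool_pos: [0.5047, -0.1898, 0.0723]
tool_rot: [3.138, 0.135, 0.002]
ft_force: [-2.7, 3.0, 12.9]
width: 0.0005
grasp_force: 6.4
```

```bash
python3 -m handwheel '{"jaw":[-1,-1,-1],"offset":[[-6,0,1.5],[-6,0,2.2],[0,0,0]],"rot":[[0,0,0],[0,0,0],[0,0,0]]}' 20
```

```text
clock: 13.0
tool_pos: [0.492, -0.1912, 0.0676]
tool_rot: [3.138, 0.135, 0.001]
ft_force: [-2.2, 1.5, 7.3]
width: 0.0004
grasp_force: 3.9
```

```bash
python3 -m handwheel '{"jaw":[-1,-1,-1,-1,-1],"offset":[[-5.8,0,2.7],[-5.5,0,3.3],[-5.2,0,3.8],[-4.9,0,4.2],[0,0,0]],"rot":[[0,0,0],[0,0,0],[0,0,0],[0,0,0],[0,0,0]]}' 20
```

```text
clock: 13.5
tool_pos: [0.4698, -0.1928, 0.0521]
tool_rot: [3.138, 0.134, -0.001]
ft_force: [-1.7, -1.3, 4.1]
width: 0.0006
grasp_force: 2.3
```

```bash
python3 -m handwheel '{"jaw":[-1,-1,-1,-1,-1],"offset":[[-4.4,0,4.7],[-4,0,5.1],[-3.4,0,5.4],[-3,0,5.7],[0,0,0]],"rot":[[0,0,0],[0,0,0],[0,0,0],[0,0,0],[0,0,0]]}' 20;python3 tilt.py r1 .4 .68 -.28 -.1 220 370 210 370; python3 tilt2.py r1 .46 .68 -.28 -.1 220 370 210 370
```

```text
clock: 14.0
tool_pos: [0.4549, -0.1932, 0.0302]
tool_rot: [-3.137, -0.134, 0.002]
ft_force: [-1.3, 0.2, 1.6]
width: 0.0009
grasp_force: 1.0
orange 228
n 1096 tilt hist [188 120 105 115 125 111  98  99 135] pct [17.9 41.2 66.4]
pts 3476 990 mean [ 0.568 -0.19   0.139] n [0.699 0.059 0.713] tilt 45.5 offset n.m 0.4853 lo/hi z [0.105 0.232]
```

```bash
python3 -m handwheel '{"jaw":[-1,-1,-1,-1],"offset":[[-2.4,0,5],[-1.8,0,5],[-0.7,0,2.5],[0,0,0]],"rot":[[0,0,0],[0,0,0],[0,0,0],[0,0,0]]}' 20;python3 tilt.py r2 .4 .68 -.28 -.1 220 370 210 370; python3 tilt2.py r2 .5 .68 -.28 -.1 220 370 210 370; python3 tilt2.py s7 .5 .68 .08 .26 330 440 110 260
```

```text
clock: 14.45
tool_pos: [0.4506, -0.194, 0.0184]
tool_rot: [-3.138, -0.134, 0.001]
ft_force: [-0.9, 0.0, 0.5]
width: 0.0005
grasp_force: 0.5
orange 437
n 930 tilt hist [185 107  90  72  74 105  86  95 116] pct [14.2 41.7 67.7]
pts 1556 865 mean [ 0.567 -0.19   0.13 ] n [0.522 0.045 0.852] tilt 58.5 offset n.m 0.3981 lo/hi z [0.114 0.138]
pts 1051 490 mean [0.539 0.173 0.131] n [0.521 0.01  0.853] tilt 58.6 offset n.m 0.394 lo/hi z [0.114 0.139]
```

```bash
python3 -m handwheel '{"jaw":[-1,-1,-1,-1,-1,-1,-1,-1,-1,-1],"offset":[[-0.3,0,1.5],[0,0,0],[0,0,0],[0,0,0],[0,0,0],[0,0,0],[0,0,0],[0,0,0],[0,0,0],[0,0,0]],"rot":[[0,0,0],[0,0,0],[0,0,0],[0,0,0],[0,0,0],[0,0,0],[0,0,0],[0,0,0],[0,0,0],[0,0,0]]}' 20;python3 tilt.py r3 .4 .68 -.28 -.1 220 370 210 370; python3 tilt2.py r3 .5 .68 -.28 -.1 220 370 210 370
python3 -c "
from h import *
p=cv2.imread('pics/r3.png');cv2.imwrite('pics/r3c.png',np.clip(cv2.resize(p[210:370,200:370],None,fx=3.5,fy=3.5,interpolation=cv2.INTER_CUBIC)*1.5,0,255).astype('uint8'))"
```

```text
clock: 15.5
tool_pos: [0.4506, -0.1943, 0.0175]
tool_rot: [-3.139, -0.135, 0.0]
ft_force: [-0.3, 0.8, 0.8]
width: 0.0008
grasp_force: 0.7
orange 460
n 1002 tilt hist [162 140 105  99 101  89 102  91 113] pct [15.7 39.5 66. ]
pts 1585 882 mean [ 0.565 -0.19   0.13 ] n [0.521 0.047 0.852] tilt 58.5 offset n.m 0.3968 lo/hi z [0.114 0.138]
```

View pics/r3c.png

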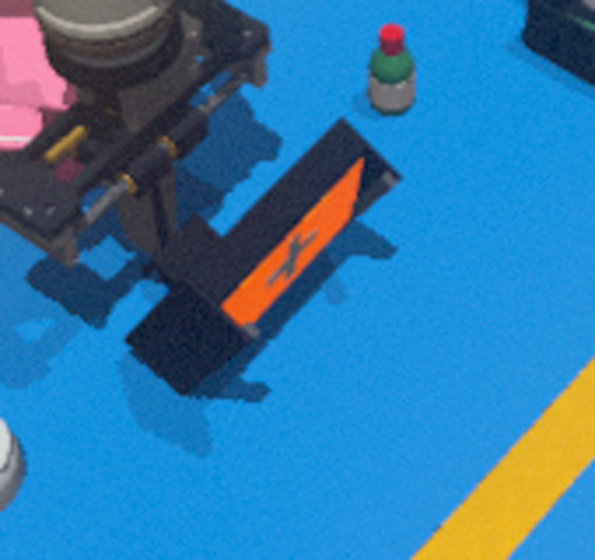

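The crop shows the orange stamp with its cross on the right crate's underside, at crop (295,250), so the right crate is the stamped one. Now I'll let it down.

```bash
python3 -m handwheel '{"jaw":[-1,-1,-1,-1,-1,-1,-1,-1,-1,-1],"offset":[[1.5,0,-4],[2.2,0,-5],[2.7,0,-5.5],[3,0,-5.5],[3.4,0,-5.3],[4,0,-5],[4.4,0,-4.6],[4.8,0,-4.2],[5,0,-3.8],[0,0,0]],"rot":[[0,0,0],[0,0,0],[0,0,0],[0,0,0],[0,0,0],[0,0,0],[0,0,0],[0,0,0],[0,0,0],[0,0,0]]}' 20
```

```text
clock: 16.55
tool_pos: [0.4831, -0.1917, 0.062]
tool_rot: [3.138, 0.135, 0.004]
ft_force: [-3.2, 2.4, 7.4]
width: 0.0003
grasp_force: 4.2
```

```bash
python3 -m handwheel '{"jaw":[-1,-1,-1,-1,-1,-1,-1,-1],"offset":[[5.3,0,-3.4],[5.5,0,-3],[6,0,-2.8],[5,0,-2.5],[2,0,-3],[0,0,-5],[0,0,-20],[0,0,-10]],"rot":[[0,0,0],[0,0,0],[0,0,0],[0,0,0],[0,0,0],[0,0,0],[0,0,0],[0,0,0]]}' 20
```

```text
clock: 17.35
tool_pos: [0.5055, -0.1899, 0.1113]
tool_rot: [3.138, 0.134, 0.002]
ft_force: [0.3, 0.5, 1.1]
width: 0.0
grasp_force: 0.0
```

```bash
python3 -m handwheel '{"jaw":[1,1,1,1,1,1,1,1,1,1],"offset":[[0,0,-10],[16,-38,0],[18,-40,0],[18,-40,0],[18,-40,0],[18,-40,0],[18,-40,0],[18,-40,0],[18,-40,0],[18,-40,0]],"rot":[[0,0,0.083],[0,0,0],[0,0,0],[0,0,0],[0,0,0],[0,0,0],[0,0,0],[0,0,0],[0,0,0],[0,0,0]]}' 20
python3 -c "
from h import *
p,d=snap('scene','sc10')
for b,(u0,u1,v0,v1) in(((.44,.70,.08,.26),(330,440,150,260)),((.44,.72,-.28,-.1),(220,370,230,370))):
  for f in('scene0','sc10'):
    W=cloud('scene',np.load('pics/'+f+'.npy'),u0,u1,v0,v1); k=(W[:,0]>b[0])&(W[:,0]<b[1])&(W[:,1]>b[2])&(W[:,1]<b[3])&(W[:,2]>.03)&(W[:,2]<.08); print(f,np.percentile(W[k],[2,50,98],axis=0).round(4).tolist())
"
```

```text
clock: 18.35
tool_pos: [0.6646, 0.1704, 0.1201]
tool_rot: [3.141, 0.004, 0.0]
ft_force: [-0.2, -0.5, 0.6]
width: 0.0783
grasp_force: 0.0
scene0 [[0.4789, 0.1037, 0.0307], [0.5462, 0.1669, 0.0457], [0.6339, 0.2442, 0.0736]]
sc10 [[0.4904, 0.1044, 0.0308], [0.5483, 0.1632, 0.0464], [0.6453, 0.2442, 0.0737]]
scene0 [[0.5072, -0.257, 0.0306], [0.5658, -0.1917, 0.0477], [0.6658, -0.1126, 0.0737]]
sc10 [[0.5093, -0.2569, 0.0306], [0.567, -0.1915, 0.0479], [0.6681, -0.1117, 0.0738]]
```

```bash
python3 -m handwheel '{"jaw":[1,1,1,1,1,1,1],"offset":[[8,-2,20],[0,0,30],[0,0,30],[0,0,18],[-8,0,0],[-4,0,0],[0,0,0]],"rot":[[0,0,0],[0,0,0],[0,0,0],[0,0,0],[0,0,0],[0,0,0],[0,0,0]]}' 20
```

```text
clock: 19.1
tool_pos: [0.6609, 0.171, 0.0243]
tool_rot: [-3.141, -0.005, -0.004]
ft_force: [-0.1, -0.4, -0.6]
width: 0.0919
grasp_force: 0.0
```

```bash
python3 -m handwheel '{"jaw":[1,1,1,1,1],"offset":[[-3,0,0],[-3,0,0],[-3,0,0],[-3,0,0],[0,0,0]],"rot":[[0,0,0],[0,0,0],[0,0,0],[0,0,0],[0,0,0]]}' 20
python3 -c "
from h import *
p,d=snap('scene','sc11'); print(sense()['ft_force'])
u0,u1,v0,v1=330,440,150,260
W=cloud('scene',d,u0,u1,v0,v1); k=(W[:,0]>.44)&(W[:,0]<.54)&(W[:,1]>.08)&(W[:,1]<.26)&(W[:,2]>.03)&(W[:,2]<.08); print(np.percentile(W[k],[2,50,98],axis=0).round(4).tolist())
"
```

```text
clock: 19.6
tool_pos: [0.6483, 0.1709, 0.0226]
tool_rot: [-3.141, -0.004, -0.001]
ft_force: [1.0, 0.6, 1.9]
width: 0.092
grasp_force: 0.7
[ 1.68663952 -0.05813543  1.7125723 ]
[[0.4818, 0.1059, 0.0312], [0.5119, 0.1708, 0.0497], [0.5374, 0.2444, 0.0743]]
```

```bash
python3 -m handwheel '{"jaw":[1,1,1,1,1,1,1,1,1],"offset":[[-3,0,0],[-3,0,0],[-2,0,0],[0,0,0],[5,0,0],[10,0,0],[5,0,-30],[0,0,-40],[0,0,-10]],"rot":[[0,0,0],[0,0,0],[0,0,0],[0,0,0],[0,0,0],[0,0,0],[0,0,0],[0,0,0],[0,0,0]]}' 20
python3 -m handwheel '{"jaw":[1,1,1,1,1,1],"offset":[[-20,40,-20],[-40,40,0],[-40,40,0],[-40,40,0],[-40,40,0],[-20,40,0]],"rot":[[0,0,0],[0,0,0],[0,0,0],[0,0,0],[0,0,0],[0,0,0]]}' 20
python3 -c "
from h import *
p,d=snap('scene','sc12'); snap('top','top12')
u0,u1,v0,v1=330,440,150,260
W=cloud('scene',d,u0,u1,v0,v1); k=(W[:,0]>.44)&(W[:,0]<.7)&(W[:,1]>.08)&(W[:,1]<.26)&(W[:,2]>.03)&(W[:,2]<.08); print(np.percentile(W[k],[2,50,98],axis=0).round(4).tolist())
for f in('top0.png','top9.png','top12.png'):
    m=cv2.imread('pics/'+f)[185:275,190:285].max(2)<60; v,u=np.nonzero(m); print(f,m.sum(),np.percentile(u,[1,50,99])+190,np.percentile(v,[1,50,99])+185)
"
```

```text
clock: 20.55
tool_pos: [0.6631, 0.1711, 0.1069]
tool_rot: [-3.141, -0.004, -0.011]
ft_force: [1.2, 0.9, 1.1]
width: 0.0923
grasp_force: 0.0
clock: 21.15
tool_pos: [0.4761, -0.0512, 0.1207]
tool_rot: [-3.14, -0.006, 0.005]
ft_force: [0.7, -0.0, 0.4]
width: 0.0923
grasp_force: 0.0
[[0.476, 0.105, 0.0308], [0.5428, 0.17, 0.0459], [0.6302, 0.2451, 0.0738]]
top0.png 3011 [202. 232. 264.] [197. 221. 259.]
top9.png 3022 [202. 232. 264.] [192. 216. 254.]
top12.png 3000 [202. 232. 264.] [199. 222. 261.]
```

```bash
python3 -m handwheel '{"jaw":[1,1,1,1,1,1,1,1,1],"offset":[[3,35,0],[3,35,0],[2,35,0],[0,27,0],[0,0,20],[0,0,30],[0,0,30],[0,0,18],[0,0,0]],"rot":[[0,0,0],[0,0,0],[0,0,0],[0,0,0],[0,0,0],[0,0,0],[0,0,0],[0,0,0],[0,0,0]]}' 20
```

```text
clock: 22.15
tool_pos: [0.4854, -0.1807, 0.0205]
tool_rot: [-3.137, -0.005, 0.01]
ft_force: [0.1, -0.2, 0.4]
width: 0.0919
grasp_force: 0.0
```

```bash
python3 -m handwheel '{"jaw":[1,1,1,1,1,1,1,1,1,1],"offset":[[10,0,0],[10,0,0],[8,0,0],[8,0,0],[8,0,0],[8,0,0],[8,0,0],[8,0,0],[6,0,0],[4,0,0]],"rot":[[0,0,0],[0,0,0],[0,0,0],[0,0,0],[0,0,0],[0,0,0],[0,0,0],[0,0,0],[0,0,0],[0,0,0]]}' 20
cat > meas.py <<'E'
import sys
from h import *
f=sys.argv[1]; p,d=snap('top',f); m=(p.max(2)<60).astype(np.uint8); m[:130]=0; m[:,:330]=0; m[:,445:]=0; m[270:]=0
m=cv2.morphologyEx(m,cv2.MORPH_OPEN,np.ones((3,3),np.uint8)); h=p.max(2)
# far rim: for each column, first dark row
for u in range(340,440,6):
    c=np.nonzero(m[:,u])[0]
    if len(c): print(u,c[0],world('top',u,c[0]-.5,z=.05).round(4)[:2],end=' | ')
E
python3 meas.py top13
```

```text
clock: 23.15
tool_pos: [0.5663, -0.1829, 0.0241]
tool_rot: [3.142, 0.005, 0.0]
ft_force: [-2.5, -0.3, 1.5]
width: 0.0917
grasp_force: 1.1
358 210 [ 0.5989 -0.106 ] | 364 167 [ 0.6981 -0.1202] | 370 167 [ 0.6982 -0.1339] | 376 167 [ 0.6982 -0.1475] | 382 167 [ 0.6983 -0.1612] | 388 167 [ 0.6983 -0.1749] | 394 167 [ 0.6984 -0.1885] | 400 211 [ 0.5969 -0.2008] | 406 215 [ 0.5878 -0.2142] | 412 218 [ 0.581  -0.2276] | 418 221 [ 0.5742 -0.241 ] | 424 225 [ 0.5652 -0.2543] | 430 228 [ 0.5584 -0.2677] | 436 226 [ 0.563  -0.2813] |
```

```bash
python3 -m handwheel '{"jaw":[1,1,1,1,1,1,1,1,1],"offset":[[6,0,0],[6,0,0],[6,0,0],[5,0,0],[3,0,0],[1,0,0],[0,0,0],[-15,0,0],[-20,0,0]],"rot":[[0,0,0],[0,0,0],[0,0,0],[0,0,0],[0,0,0],[0,0,0],[0,0,0],[0,0,0],[0,0,0]]}' 20
python3 -m handwheel '{"jaw":[1,1,1,1,1,1],"offset":[[-5,0,-30],[0,0,-40],[0,0,-40],[-40,0,-30],[-50,0,0],[-50,0,0]],"rot":[[0,0,0],[0,0,0],[0,0,0],[0,0,0],[0,0,0],[0,0,0]]}' 20
python3 meas.py top14; python3 -c "
from h import *
p=cv2.imread('pics/top14.png');snap('scene','sc14');q=cv2.imread('pics/sc14.png')
a=cv2.resize(p[140:280,180:500],(640,280)); b=cv2.resize(q[130:430,140:500],(384,320)); b=cv2.copyMakeBorder(b,0,0,0,256,0)
cv2.imwrite('pics/fin.png',np.clip(np.vstack([a,b])*1.7,0,255).astype('uint8'))"
```

```text
clock: 24.1
tool_pos: [0.5583, -0.1831, 0.0246]
tool_rot: [3.141, 0.005, 0.003]
ft_force: [-0.2, 0.9, -0.4]
width: 0.0917
grasp_force: 0.0
clock: 24.7
tool_pos: [0.4123, -0.1838, 0.1657]
tool_rot: [3.139, 0.006, 0.005]
ft_force: [-1.0, -0.6, 0.5]
width: 0.0917
grasp_force: 0.0
364 155 [ 0.7261 -0.1204] | 370 155 [ 0.7262 -0.1341] | 376 155 [ 0.7262 -0.1478] | 382 155 [ 0.7263 -0.1615] | 388 155 [ 0.7263 -0.1752] | 394 155 [ 0.7264 -0.1889] | 400 155 [ 0.7264 -0.2026] | 406 155 [ 0.7265 -0.2163] | 412 155 [ 0.7265 -0.23  ] | 418 155 [ 0.7266 -0.2437] | 424 246 [ 0.5176 -0.2534] |
```

View pics/fin.png

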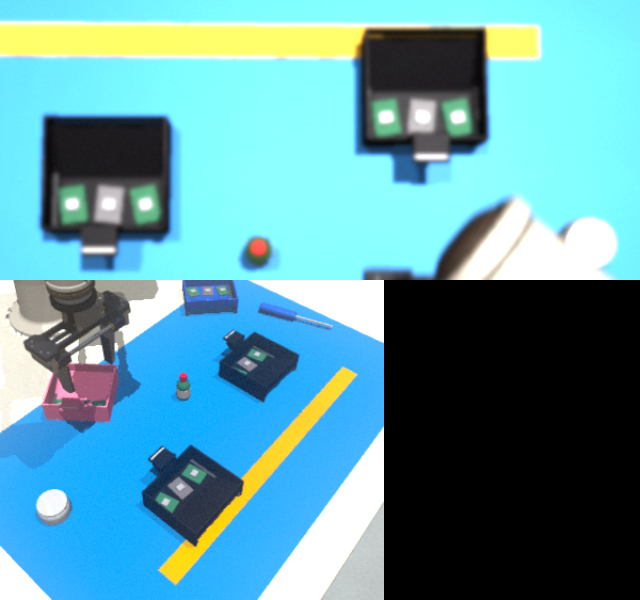

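The view shows the stamped crate's far edge on the middle of the yellow line, square, at composite (425,32). The left crate is at (107,175), close to where it started, and nothing else has moved. Handing in.

```bash
python3 -c "
from rig import finish_job; print(finish_job())"
```

```text
the job is handed in; nothing more can be done
None
```

I tipped and checked both crates in order, found the stamp under the right-hand one, and pushed that crate until its far edge stands square on the middle of the line (within about 1 mm by the top camera). The left crate slid about 12 mm when I tipped it, after one press that slipped off its tab, so I nudged it back to about 3 mm from its original place. The job was handed in at about 25 s.

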